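# Run mill balls down the sorting ramp

### The arm

A 6-joint arm with a two-finger parallel gripper is mounted at the origin on a cart in front of the work surface, level with it; the furniture and walls round the work are solid. World frame = base frame: x ahead of the robot, y to its left, z up, the work surface at z = 0. Lengths are in m, angles in rad, forces in N, time in s.
With the tool pointing down it reaches from about 0.35 to 0.85 m from the base axis. Payload 8.1 kg.
Tool frame: the origin (TCP) lies midway between the tips of the shut fingers; the grasp point (between the pads) lies 19 mm behind it; z points along the fingers, y is the line along which they close (so a half turn about z gives the same grasp; the last joint's range is limited). The gripper opens to 93 mm and grips with 3 to 60 N. Pads are 15 mm wide; open, the fingers measure 128 mm over their backs; the gripper's body (75 mm by 188 mm) begins 65 mm behind the grasp point.
Start: joints at [-1.257, 0.13, 1.488, -0, 1.523, -0.085], TCP at [0.233, -0.553, 0.219] pointing down, gripper open.
Joint ranges: [-2.96, 2.96], [-0.89, 2.26], [0.02, 2.5], [-1.34, 4.48], [0, 2.73], [-2.66, 2.66]. Speed limits (rad/s): [2.39, 2.39, 2.79, 3.14, 3.14, 3.14].

### API

Orientations are given as a rotation vector (axis times angle).
In Python, from plant import read_state, read_camera, camera_model, close_job gives the robot as it stands. The module is installed in compiled form; this text tells all that it offers.
- The arm moves only by the tool carry_out, never from a script. Its argument "moves" is a list of rows, each an object of numbers: "jaw": the finger opening in m, from 0 to 0.093; "dx", "dy", "dz": the shift along the tool's x, y, z in m; "yaw": the turn about the tool's z in rad. In form: [{"jaw": .., "dx": .., "dy": .., "dz": .., "yaw": ..}, ...]. A call has 1 to 8 rows; each row shifts and turns the commanded pose from where the row before left it, along the tool's axes as they then stand; what a row does not reach is not made up. A row lasts 1/8 s, in which the tool goes at most 62.5 mm and 10.7 degrees, less where a joint would pass 70% of its speed; a pose out of reach is approached as far as the arm can. A call is refused whole if a number of a shift passes 0.0625 or a number of a turn 0.188, either way. A call with a gripper value outside its range is refused whole. The fingers move at their own pace and stop on an object; "grip_force" is the grip in N (left out, the last holds). Time passes only in rows, so rows that do not move let the fingers close. It gives the time, the measured TCP pose, the force, the opening and the grip force at its end, in the units of the state.
- read_state(): the state, without advancing time (a new reading comes with each control period).
- read_camera(name): name is "scene" or "top"; returns the picture (480x640x3 uint8, red, green, blue); there is no depth.
- camera_model(name): a dict with "camera_matrix" (3x3 intrinsics, pixels), "view" (4x4, takes a point from world to camera coordinates). Camera axes: x right, y up, looking along -z (the intrinsics and any distortion apply to the point x, -y, -z); pixel columns grow to the right and rows downward; lengths in m; the calibration is good to about 2 mm. A picture is of the moment at which its call begins. camera_model takes no time and is no camera call.
- close_job(): hands the job in; it is judged then, once.
The state is a dict: "t": time; "q": joint angles; "dq": joint speeds; "joint_torque": joint torques, N m; "tool_pos": TCP position; "orientation": TCP orientation; "force": force on the tool from outside, world axes, zero at the start; "wrist_torque": the same for the moment, N m; "opening": finger opening in m; "gripper_force": force on a finger pad.
Only numpy, scipy, OpenCV 4.12 (cv2) and the standard library are available. Lean on these libraries where they do the work, as an engineer would, in place of code of your own. Each camera call takes 0.05 s, during which the arm holds its last target. There are 200 camera calls.

### The job

Take the large orange mill ball off its cork ring and put it in the grey tipping tray at the head of the white sorting ramp, where the small white ball already lies. Then press the red paddle all the way down and let go again, so that both balls roll down and each ends up in its own pocket of the ramp: the small one in the narrow slot, the large one in the wide hole at the foot.

Things in the scene. Friction and masses are not known exactly. Their poses are not given: they have to be found in the camera images.
- sorter: Fixed white sorting ramp, 325 x 76 mm. Origin on the table below the tray's hinge; x points level along the ramp, downhill, z up. In mm: channel 47 wide, outer wall faces y = +-29, wall tops 93 high at the hinge, 78 at x = 100. Narrow slot with small pocket below: x 50 to 120, 22 wide, pocket floor 11 to 23 high. Wide hole with large pocket: x 145 to 200, 47 wide, pocket floor 7 high.
- tray_floor (a point): Point on the V floor of the grey tipping tray to set a ball on, 58 mm uphill of its hinge (at rest 56 mm above the table; x downhill). The tray is 115 mm long, 47 mm wide inside, its side walls flare to about 75 mm at the rim, 37 mm above this point. It leans back 8 degrees: a ball rolls gently to its closed back end.
- paddle_top (a point): Centre of the top of the red paddle, a round pad of 40 mm diameter on a steel rod fixed to the tray, beside the ramp; its axes are the tray's. It is 78 mm above the table at rest and sinks about 30 mm to its stop, swinging about the hinge 65 mm uphill of it; about 3 N presses it. Pressed and held for a second or two, the tray empties.
- orange_ball_center (a point): Centre of the loose orange ball, 40 mm diameter, 70 g; it sits on a small fixed cork ring (34 mm wide, 14 mm high) with its centre 30 mm above the table. A green ball of the same size on another such ring is a bystander. Its axes mean nothing.
- white_ball_center (a point): Centre of the loose white ball, 16 mm diameter, 15 g, which starts at the back end of the tipping tray. Its axes mean nothing.
- tray (a joint): Tip angle of the tray in rad: 0 level (as it rests), 0.45 fully tipped, paddle down. The tray falls back by its own weight when the paddle is let go.
Mind the look-alikes: they are no part of the job. What is meant by the part that bears orange_ball_center is not blue or yellow, and is the smaller of those in its own colour.

How it is judged:
On the way, in this order (a step that is already met when the one before it is completed fails the run):
1. the orange ball lies in the level tray together with the white one, let go (x of orange_ball_center in the frame of sorter between -0.118 and -0.002 m and y of orange_ball_center in the frame of sorter between -0.03 and 0.03 m and z of orange_ball_center in the frame of sorter between 0.045 and 0.105 m and x of white_ball_center in the frame of sorter between -0.118 and -0.002 m and y of white_ball_center in the frame of sorter between -0.03 and 0.03 m and z of white_ball_center in the frame of sorter between 0.045 and 0.105 m and value of joint tray below 0.05 rad and contact force between the fingers and orange_ball below 0.1 N), for 0.2 s.
2. the tray is tipped fully (value of joint tray above 0.38 rad), for 0.1 s.
At the end, for the whole second after the job is handed in: The white ball rests in the pocket under the narrow slot (x 48 to 122 mm, centre lower than 40 mm) and the orange ball in the pocket of the wide hole (x 143 to 202 mm, centre lower than 36 mm), both slower than 0.05 m/s, and the tray is back level within 0.1 rad (x of white_ball_center in the frame of sorter between 0.048 and 0.122 m and y of white_ball_center in the frame of sorter between -0.02 and 0.02 m and z of white_ball_center in the frame of sorter below 0.04 m and x of orange_ball_center in the frame of sorter between 0.143 and 0.202 m and y of orange_ball_center in the frame of sorter between -0.025 and 0.025 m and z of orange_ball_center in the frame of sorter below 0.036 m and linear speed of each of white_ball, orange_ball below 0.05 m/s and value of joint tray below 0.1 rad); the robot touches nothing.
It also fails if it takes over 53 s, if anything falls off the work surface, if the arm or the gripper's body presses on something with over 40 N, if the wrist force passes 120 N, or if a joint passes its speed limit or range.

## Working session

There is one attempt and no reset: what is moved stays moved. The work goes in short steps, Python scripts to look and compute and a tool call to move; the robot and the scene stay as the last step left them, time stands still between calls to the robot, and variables do not carry over. Pictures are saved under pics/ and viewed, at most 10 in all, crops included, and the job is handed in when it is done.

Besides the shell and the picture viewer there is one more tool, called after "Request:" in YAML: its name, and indented under it one key for each argument. carry_out: Moves the arm, as the interface text tells. Its arguments: {"type":"object","properties":{"moves":{"type":"array","items":{"type":"object","properties":{"jaw":{"type":"number"},"dx":{"type":"number"},"dy":{"type":"number"},"dz":{"type":"number"},"yaw":{"type":"number"}}}},"grip_force":{"type":"number"}},"required":["moves"]}

```bash
mkdir -p pics; python3 - <<'E'
from plant import *
import cv2,numpy as np
for n in("scene","top"):
    cv2.imwrite(f"pics/{n}0.png",read_camera(n)[:,:,::-1]); m=camera_model(n); print(n,{k:np.round(v,4).tolist() if not isinstance(v,str) else v for k,v in m.items()})
s=read_state();print(s)
E
```

```text
scene {'camera_matrix': [[474.2091, 0.0, 314.309], [0.0, 474.2091, 236.0676], [0.0, 0.0, 1.0]], 'view': [[0.7113, -0.7025, -0.0216, -0.3772], [0.2953, 0.2709, 0.9162, -0.2363], [-0.6378, -0.6581, 0.4002, -0.5463], [0.0, 0.0, 0.0, 1.0]]}
top {'camera_matrix': [[455.8691, 0.0, 327.4753], [0.0, 455.8691, 240.1754], [0.0, 0.0, 1.0]], 'view': [[-0.0946, -0.9955, -0.0059, 0.0035], [0.9691, -0.0935, 0.2281, -0.5201], [-0.2277, 0.0158, 0.9736, -0.9319], [0.0, 0.0, 0.0, 1.0]]}
{'t': 0.1, 'q': array([-1.25741475e+00,  1.31100149e-01,  1.48914119e+00,  4.94882085e-06,
        1.52299892e+00, -8.53990764e-02]), 'dq': array([ 0.00133002, -0.00270549, -0.00292603,  0.00125275, -0.00032923,
       -0.0008148 ]), 'joint_torque': array([ 2.03094103e-03, -5.61335206e+01, -4.93100166e+01,  7.68665923e-02,
        2.90032692e-02, -5.93803884e-05]), 'tool_pos': array([ 0.23284457, -0.55243244,  0.21769971]), 'orientation': array([-3.07774494e+00, -6.21936119e-01,  2.86512634e-04]), 'force': array([0.15425666, 0.01704832, 0.66827511]), 'wrist_torque': array([-0.00782447,  0.03239366, -0.02940734]), 'gripper_force': 0.0, 'opening': 0.09312062087935734}
```

View pics/scene0.png

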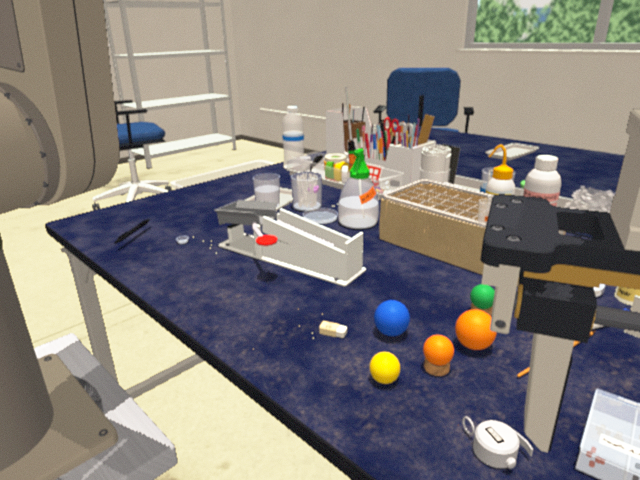

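View pics/top0.png

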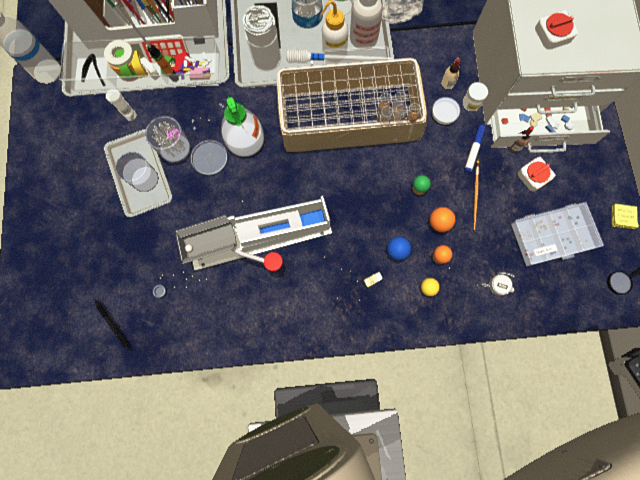

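The scene shows two orange balls. In the top view they are at (442,220), the larger, and (442,255), the smaller, on a cork ring. Blue (399,249) and yellow (430,287) are ruled out by colour, so the small orange one at (442,255) fits. The sorter runs from the tray at about (205,243) to its foot at about (325,215), and the red paddle is at (273,262). I'll confirm this in an enlarged crop.

```bash
cat > h.py <<'E'
from plant import *
import cv2,numpy as np
def ray(n,uv):
    m=camera_model(n);K=m["camera_matrix"];V=np.array(m["view"]);R=V[:3,:3]
    d=np.linalg.inv(K)@[uv[0],uv[1],1];d=R.T@(d*[1,-1,-1]);return -R.T@V[:3,3],d/np.linalg.norm(d)
def onz(n,uv,z):
    o,d=ray(n,uv);return o+d*(z-o[2])/d[2]
def two(a,b):
    (o,d),(p,e)=ray("scene",a),ray("top",b)
    s=np.linalg.lstsq(np.c_[d,-e],p-o,rcond=None)[0];x,y=o+s[0]*d,p+s[1]*e
    return (x+y)/2,np.linalg.norm(x-y)
def proj(n,X):
    m=camera_model(n);c=(np.array(m["view"])@np.r_[X,1])[:3]*[1,-1,-1];c=m["camera_matrix"]@c;return c[:2]/c[2]
def blobs(im,lo,hi,amin=30):
    h=cv2.cvtColor(im,cv2.COLOR_RGB2HSV);k=cv2.inRange(h,np.array(lo),np.array(hi))
    n,_,s,c=cv2.connectedComponentsWithStats(k)
    return [(c[i].round(1).tolist(),s[i].tolist()) for i in range(1,n) if s[i][4]>=amin]
E
python3 - <<'E'
from h import *
im={n:cv2.imread(f"pics/{n}0.png")[:,:,::-1].copy() for n in("scene","top")}
for n in im:
    print(n,"orange",blobs(im[n],(6,170,120),(17,255,255)),"\nred",blobs(im[n],(0,200,120),(4,255,255)))
a=cv2.resize(im["top"][190:280,170:340],None,fx=4.7,fy=4.7,interpolation=cv2.INTER_CUBIC)[:,:,::-1]
b=cv2.resize(im["top"][170:310,370:480],None,fx=2.5,fy=2.5)[:,:,::-1]
cv2.imwrite("pics/c1.png",a)
c=cv2.resize(im["scene"][190:290,205:375],None,fx=4.0,fy=4.0,interpolation=cv2.INTER_CUBIC)[:,:,::-1]
d=cv2.resize(im["scene"][270:400,360:510],None,fx=4,fy=4)[:,:,::-1]
cv2.imwrite("pics/c2.png",c);cv2.imwrite("pics/c3.png",d)
E
```

```text
scene orange [([380.4, 144.8], [378, 138, 5, 15, 50]), ([351.3, 159.4], [349, 154, 7, 14, 55]), ([367.4, 195.5], [360, 188, 16, 15, 112]), ([473.7, 334.1], [456, 309, 40, 41, 810]), ([437.7, 353.7], [424, 335, 30, 31, 470])] 
red [([266.1, 240.0], [257, 236, 19, 9, 136])]
top orange [([153.3, 5.6], [149, 0, 9, 13, 34]), ([166.8, 63.3], [162, 56, 11, 16, 30]), ([255.6, 127.3], [253, 116, 6, 21, 65]), ([475.2, 198.7], [474, 178, 4, 49, 74]), ([442.0, 219.3], [430, 207, 25, 25, 441]), ([442.5, 254.0], [434, 245, 18, 18, 230])] 
red [([169.8, 44.5], [149, 40, 36, 18, 97])]
```

View pics/c1.png

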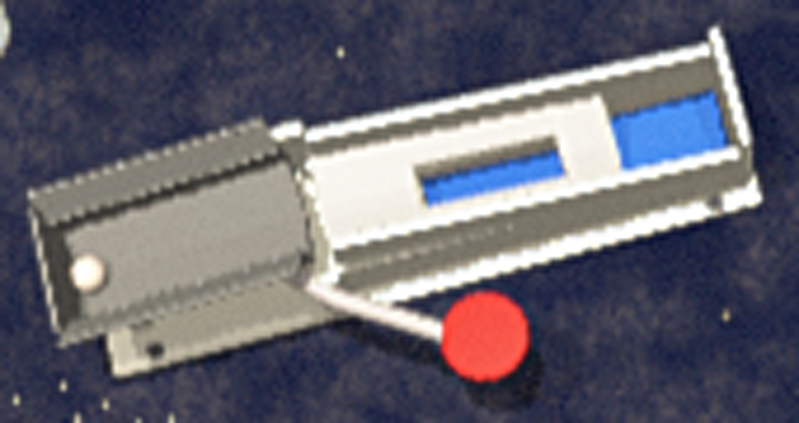

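View pics/c3.png

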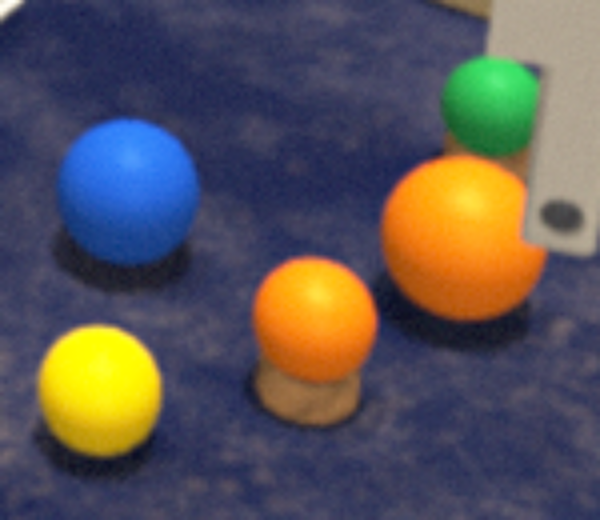

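View pics/c2.png

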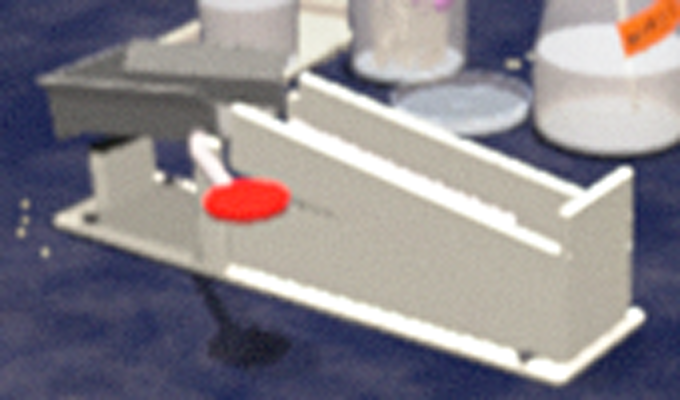

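The target is confirmed: the smaller orange ball is on its cork ring (crop c3, centre about (315,318)), and the larger orange ball has no ring. The crops also show the white ball at the tray's back end (c1: 88,272), the paddle (c1: 485,337), and the base plate's near corners (c1: 115,375 and 760,200).

```bash
python3 - <<'E'
from h import *
T=lambda u,v:(u/4.7+170,v/4.7+190)
S=lambda u,v:(u/4+205,v/4+190)
np.set_printoptions(precision=4,suppress=True)
print("orange",onz("top",(442.8,254.0),.03),onz("scene",(438.5,350),.03),two((438.5,350),(442.8,254)))
print("green",onz("top",(421.5,184),.03),"big",onz("top",(442.,219.3),.03),"blue",onz("top",(399.5,248.7),.03))
print("paddle",two((266.4,240),T(485,337)),onz("top",T(485,337),.078))
a=onz("top",T(115,375),.003);b=onz("top",T(760,200),.003);a2=onz("scene",S(57,218),.003);b2=onz("scene",S(560,380),.003)
print("base",a,b,a2,b2,np.linalg.norm(b-a),np.linalg.norm(b2-a2))
ang=np.arctan2((b-a)[1],(b-a)[0]);ang2=np.arctan2((b2-a2)[1],(b2-a2)[0]);print(ang,ang2)
u=(b-a)/np.linalg.norm(b-a); v=np.array([-u[1],u[0],0])
for nm,p,z in[("bf",(30,190),.085),("bn",(62,340),.085),("ff",(265,122),.1),("fn",(305,275),.1),("wallstart far",(300,130),.093),("near",(335,270),.093),("white",(88,272),.06)]+[("slot x50",(420,190),.075),("hole x145 a",(612,110),.06)]:
    w=onz("top",T(*p),z);print(nm,w,"along",(w-a)@u,"across",(w-a)@v)
w=onz("top",T(485,337),.078);print("paddle",(w-a)@u,(w-a)@v)
E
```

```text
orange [ 0.4691 -0.299   0.03  ] [ 0.4672 -0.3011  0.03  ] (array([ 0.4696, -0.2997,  0.0279]), np.float64(0.00037298961641530254))
green [ 0.6369 -0.2752  0.03  ] big [ 0.5486 -0.3094  0.03  ] blue [ 0.4903 -0.2047  0.03  ]
paddle (array([0.4799, 0.073 , 0.0736]), np.float64(0.001431673813074263)) [0.4784 0.0729 0.078 ]
base [0.4916 0.2607 0.003 ] [ 0.5485 -0.0584  0.003 ] [0.4936 0.2563 0.003 ] [ 0.548  -0.0609  0.003 ] 0.3241504403079933 0.32183907359651864
-1.3942854699881746 -1.4011583985817624
bf [0.5645 0.2734 0.085 ] along 0.00022105132747844824 across 0.0740162123682671
bn [0.4938 0.2605 0.085 ] along 0.0005298378806256885 across 0.0020783894804552957
ff [0.5817 0.1625 0.1   ] along 0.11246639776803069 across 0.07142145879375907
fn [0.5095 0.148  0.1   ] along 0.11410371965251667 across -0.002169209985226178
wallstart far [0.5786 0.1483 0.093 ] along 0.12588129425159203 across 0.06586664721521973
near [0.5122 0.1359 0.093 ] along 0.12648027697339814 across -0.0016961517565042103
white [0.53   0.2555 0.06  ] along 0.01178389567645639 across 0.036834345411747516
slot x50 [0.5502 0.0983 0.075 ] along 0.17015374085225116 across 0.02914496223100871
hole x145 a [0.5843 0.0081 0.06  ] along 0.26492433014356875 across 0.04691505318966176
paddle 0.1825478982044847 -0.04599951852724816
```

Request:
carry_out:
  moves:
    - {"yaw":0.1125,"jaw":0.07}
    - {"yaw":0.1125}

```text
invalid input at $.moves[0]: expected keys jaw, dx, dy, dz, yaw
```

```bash
cat >> h.py <<'E'
from scipy.spatial.transform import Rotation as Ro
A=np.array([.4920,.2585]);ANG=-1.397;u=np.array([np.cos(ANG),np.sin(ANG)]);v=np.array([-u[1],u[0]])
def sort(x,y): return A+(x+.119)*u+(y+.037)*v   # sorter frame -> world
def go(p):
    s=read_state();R=Ro.from_rotvec(s["orientation"]);M=R.as_matrix()
    print("t",s["t"],"tcp",s["tool_pos"].round(4),"y ang",round(np.arctan2(M[1,1],M[0,1]),4),"tool z",M[:,2].round(3),"delta",(M.T@(np.array(p)-s["tool_pos"])).round(4))
E
python3 -c "
from h import *
go([.469,-.300,.12]);go([.469,-.3,.015])"
```

```text
t 0.1 tcp [ 0.2328 -0.5524  0.2177] y ang -1.172 tool z [-0.001  0.002 -1.   ] delta [ 0.3156 -0.1408  0.098 ]
t 0.1 tcp [ 0.2328 -0.5524  0.2177] y ang -1.172 tool z [-0.001  0.002 -1.   ] delta [ 0.3156 -0.1406  0.203 ]
```

Request:
carry_out:
  moves:
    - {"jaw":0.07,"dx":0,"dy":0,"dz":0,"yaw":0.1125}
    - {"jaw":0.07,"dx":0,"dy":0,"dz":0,"yaw":0.1125}
  grip_force: 10

```text
t: 0.35
tool_pos: [0.2329, -0.5526, 0.218]
orientation: [-3.129, -0.267, 0.0]
force: [-0.9, -0.2, 0.9]
opening: 0.0774
gripper_force: 0.0
```

```bash
python3 -c "
from h import *
go([.469,-.300,.12])"
```

```text
t 0.35 tcp [ 0.2329 -0.5526  0.218 ] y ang -1.4007 tool z [-0.     0.001 -1.   ] delta [ 0.2755 -0.2088  0.0982]
```

Request:
carry_out:
  moves:
    - {"jaw":0.07,"dx":0.034,"dy":-0.026,"dz":0.0,"yaw":0}
    - {"jaw":0.07,"dx":0.034,"dy":-0.026,"dz":0.0,"yaw":0}
    - {"jaw":0.07,"dx":0.035,"dy":-0.026,"dz":0.01,"yaw":0}
    - {"jaw":0.07,"dx":0.035,"dy":-0.026,"dz":0.01,"yaw":0}
    - {"jaw":0.07,"dx":0.035,"dy":-0.026,"dz":0.02,"yaw":0}
    - {"jaw":0.07,"dx":0.035,"dy":-0.026,"dz":0.02,"yaw":0}
    - {"jaw":0.07,"dx":0.034,"dy":-0.026,"dz":0.02,"yaw":0}
    - {"jaw":0.07,"dx":0.034,"dy":-0.027,"dz":0.018,"yaw":0}

```text
t: 1.35
tool_pos: [0.4691, -0.2979, 0.1194]
orientation: [-3.129, -0.272, 0.001]
force: [-0.3, -0.2, -0.1]
opening: 0.07
gripper_force: 0.0
```

Request:
carry_out:
  moves:
    - {"jaw":0.07,"dx":0,"dy":0,"dz":0,"yaw":0}
    - {"jaw":0.07,"dx":0,"dy":0,"dz":0,"yaw":0}

```text
t: 1.6
tool_pos: [0.4684, -0.2995, 0.1206]
orientation: [3.13, 0.274, -0.001]
force: [0.1, 0.0, 0.0]
opening: 0.0696
gripper_force: 0.0
```

```bash
python3 - <<'E'
from h import *
go([.469,-.300,.016])
b=read_camera("top");a=read_camera("scene")
print(blobs(b,(6,170,120),(17,255,255)),blobs(a,(6,170,120),(17,255,255)))
p=cv2.resize(b[190:310,380:500],None,fx=3,fy=3);q=cv2.resize(a[270:390,370:490],None,fx=3,fy=3)
cv2.imwrite("pics/d1.png",np.hstack([p,q])[:,:,::-1])
E
```

```text
t 1.6 tcp [ 0.4684 -0.2995  0.1206] y ang -1.3963 tool z [-0.001 -0.    -1.   ] delta [0.0006 0.0006 0.1046]
[([255.5, 126.8], [253, 116, 6, 21, 55]), ([439.7, 214.2], [430, 207, 21, 15, 210])] [([380.4, 144.9], [378, 138, 5, 15, 49]), ([351.4, 159.1], [349, 154, 7, 14, 53]), ([365.9, 196.3], [360, 188, 14, 15, 85]), ([474.5, 333.8], [456, 309, 41, 41, 845]), ([438.2, 350.3], [424, 336, 30, 30, 717]), ([546.8, 359.7], [518, 342, 61, 35, 158])]
```

View pics/d1.png

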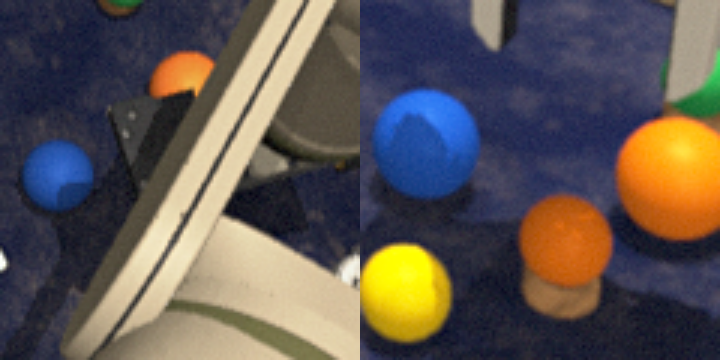

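The picture shows the open fingers above the target (scene half: ball at (565,240)), with the blue, yellow and big orange balls clear. Going down to grip.

Request:
carry_out:
  moves:
    - {"jaw":0.07,"dx":0.001,"dy":0.001,"dz":0.025,"yaw":0}
    - {"jaw":0.07,"dx":0,"dy":0,"dz":0.03,"yaw":0}
    - {"jaw":0.07,"dx":0,"dy":0,"dz":0.025,"yaw":0}
    - {"jaw":0.07,"dx":0,"dy":0,"dz":0.015,"yaw":0}
    - {"jaw":0.07,"dx":0,"dy":0,"dz":0.009,"yaw":0}
    - {"jaw":0.07,"dx":0,"dy":0,"dz":0,"yaw":0}
    - {"jaw":0.035,"dx":0,"dy":0,"dz":0,"yaw":0}
    - {"jaw":0.03,"dx":0,"dy":0,"dz":0,"yaw":0}
  grip_force: 10

```text
t: 2.7
tool_pos: [0.4705, -0.3006, 0.0176]
orientation: [3.129, 0.273, 0.002]
force: [-0.3, 0.2, -0.1]
opening: 0.0541
gripper_force: 0.0
```

Request:
carry_out:
  moves:
    - {"jaw":0.03,"dx":0,"dy":0,"dz":0,"yaw":0}
    - {"jaw":0.03,"dx":0,"dy":0,"dz":0,"yaw":0}
    - {"jaw":0.03,"dx":0,"dy":0,"dz":0,"yaw":0}

```text
t: 3.08
tool_pos: [0.47, -0.2991, 0.017]
orientation: [-3.128, -0.273, 0.0]
force: [-0.1, 5.2, 6.4]
opening: 0.0395
gripper_force: 10.0
```

Request:
carry_out:
  moves:
    - {"jaw":0.03,"dx":0,"dy":0,"dz":-0.01,"yaw":0}
    - {"jaw":0.03,"dx":0,"dy":0,"dz":-0.02,"yaw":0}
    - {"jaw":0.03,"dx":0,"dy":0,"dz":-0.03,"yaw":0}
    - {"jaw":0.03,"dx":0,"dy":0,"dz":-0.03,"yaw":0}
    - {"jaw":0.03,"dx":0,"dy":0,"dz":-0.03,"yaw":0}
    - {"jaw":0.03,"dx":0,"dy":0,"dz":-0.02,"yaw":0}
    - {"jaw":0.03,"dx":0,"dy":0,"dz":-0.01,"yaw":0}
    - {"jaw":0.03,"dx":0,"dy":0,"dz":0,"yaw":0}
  grip_force: 14

```text
t: 4.08
tool_pos: [0.4701, -0.3004, 0.1671]
orientation: [3.129, 0.273, 0.001]
force: [-0.3, 0.7, -1.5]
opening: 0.0393
gripper_force: 14.0
```

```bash
python3 - <<'E'
from h import *
a=read_camera("scene");print(blobs(a,(6,170,80),(17,255,255)))
p=sort(-.048,0);print(p);go([*p,.165])
X=[.469,-.299,.18];print(proj("scene",X))
E
```

```text
[([380.4, 143.6], [378, 138, 5, 12, 42]), ([351.4, 159.2], [349, 154, 7, 14, 54]), ([367.4, 195.6], [360, 188, 16, 15, 113]), ([503.9, 217.4], [499, 214, 12, 7, 49]), ([516.6, 227.6], [511, 225, 11, 7, 61]), ([449.4, 248.8], [433, 233, 33, 33, 833]), ([474.5, 333.8], [456, 309, 41, 41, 854]), ([548.0, 359.1], [518, 341, 61, 36, 153])]
[0.54072012 0.19496773]
t 4.125 tcp [ 0.4696 -0.3     0.1661] y ang -1.3971 tool z [-0.001  0.    -1.   ] delta [ 0.1556 -0.4752  0.0012]
[448.01919362 247.44372331]
```

Request:
carry_out:
  moves:
    - {"jaw":0.03,"dx":0.005,"dy":-0.015,"dz":0,"yaw":0}
    - {"jaw":0.03,"dx":0.01,"dy":-0.03,"dz":0,"yaw":0}
    - {"jaw":0.03,"dx":0.011,"dy":-0.035,"dz":0,"yaw":0}
    - {"jaw":0.03,"dx":0.011,"dy":-0.035,"dz":0,"yaw":0}
    - {"jaw":0.03,"dx":0.011,"dy":-0.035,"dz":0,"yaw":0}
    - {"jaw":0.03,"dx":0.011,"dy":-0.035,"dz":0,"yaw":0}
    - {"jaw":0.03,"dx":0.011,"dy":-0.035,"dz":0,"yaw":0}
    - {"jaw":0.03,"dx":0.011,"dy":-0.035,"dz":0,"yaw":0}

```text
t: 5.12
tool_pos: [0.5047, -0.0327, 0.1655]
orientation: [-3.129, -0.273, 0.003]
force: [0.3, -0.6, -0.9]
opening: 0.0394
gripper_force: 14.0
```

Request:
carry_out:
  moves:
    - {"jaw":0.03,"dx":0.012,"dy":-0.035,"dz":0,"yaw":0}
    - {"jaw":0.03,"dx":0.012,"dy":-0.035,"dz":0,"yaw":0}
    - {"jaw":0.03,"dx":0.012,"dy":-0.035,"dz":0,"yaw":0}
    - {"jaw":0.03,"dx":0.012,"dy":-0.035,"dz":0,"yaw":0}
    - {"jaw":0.03,"dx":0.012,"dy":-0.035,"dz":0,"yaw":0}
    - {"jaw":0.03,"dx":0.01,"dy":-0.03,"dz":0,"yaw":0}
    - {"jaw":0.03,"dx":0.005,"dy":-0.015,"dz":0,"yaw":0}
    - {"jaw":0.03,"dx":0,"dy":0,"dz":0,"yaw":0}

```text
t: 6.12
tool_pos: [0.5406, 0.1954, 0.1659]
orientation: [3.129, 0.275, -0.002]
force: [-0.0, -0.4, 0.5]
opening: 0.039
gripper_force: 14.0
```

```bash
python3 - <<'E'
from h import *
p=sort(-.048,0);go([*p,.075])
b=read_camera("top");a=read_camera("scene")
p=cv2.resize(b[190:290,170:290],None,fx=3.3,fy=3.3);q=cv2.resize(a[140:240,200:320],None,fx=3.3,fy=3.3)
cv2.imwrite("pics/e1.png",np.hstack([p,q])[:,:,::-1])
E
```

```text
t 6.125 tcp [0.5406 0.1954 0.1659] y ang -1.3953 tool z [-0.001 -0.    -1.   ] delta [0.0001 0.0004 0.0909]
```

View pics/e1.png

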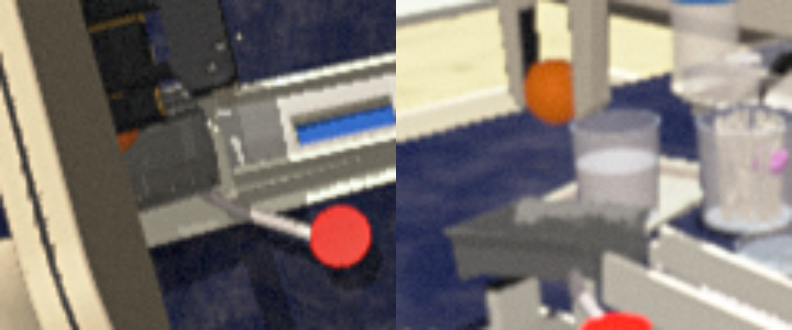

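The picture shows the orange ball hanging over the tray (scene half: (553,90), tray rim at (540,225)), aligned along the ramp. Lowering it in.

Request:
carry_out:
  moves:
    - {"jaw":0.03,"dx":0,"dy":0,"dz":0.015,"yaw":0}
    - {"jaw":0.03,"dx":0,"dy":0,"dz":0.025,"yaw":0}
    - {"jaw":0.03,"dx":0,"dy":0,"dz":0.02,"yaw":0}
    - {"jaw":0.03,"dx":0,"dy":0,"dz":0.015,"yaw":0}
    - {"jaw":0.03,"dx":0,"dy":0,"dz":0.01,"yaw":0}
    - {"jaw":0.03,"dx":0,"dy":0,"dz":0.007,"yaw":0}
    - {"jaw":0.03,"dx":0,"dy":0,"dz":0.003,"yaw":0}
    - {"jaw":0.03,"dx":0,"dy":0,"dz":0,"yaw":0}

```text
t: 7.22
tool_pos: [0.5416, 0.1948, 0.0719]
orientation: [-3.13, -0.273, -0.001]
force: [-1.0, -0.1, -0.7]
opening: 0.0393
gripper_force: 14.0
```

Request:
carry_out:
  moves:
    - {"jaw":0.03,"dx":0,"dy":0,"dz":0.002,"yaw":0}
    - {"jaw":0.03,"dx":0,"dy":0,"dz":0.001,"yaw":0}
    - {"jaw":0.03,"dx":0,"dy":0,"dz":0,"yaw":0}

```text
t: 7.6
tool_pos: [0.5414, 0.1947, 0.0686]
orientation: [-3.13, -0.273, -0.0]
force: [0.2, -0.6, -0.3]
opening: 0.0393
gripper_force: 14.0
```

Request:
carry_out:
  moves:
    - {"jaw":0.044,"dx":0,"dy":0,"dz":0,"yaw":0}
    - {"jaw":0.048,"dx":0,"dy":0,"dz":0,"yaw":0}
    - {"jaw":0.052,"dx":0,"dy":0,"dz":0,"yaw":0}
    - {"jaw":0.055,"dx":0,"dy":0,"dz":0,"yaw":0}
    - {"jaw":0.055,"dx":0,"dy":0,"dz":0,"yaw":0}
    - {"jaw":0.055,"dx":0,"dy":0,"dz":-0.005,"yaw":0}
    - {"jaw":0.055,"dx":0,"dy":0,"dz":-0.01,"yaw":0}
    - {"jaw":0.055,"dx":0,"dy":0,"dz":-0.01,"yaw":0}

```text
t: 8.6
tool_pos: [0.5416, 0.1948, 0.0947]
orientation: [-3.13, -0.273, -0.001]
force: [0.0, -0.5, 0.1]
opening: 0.0547
gripper_force: 0.0
```

Request:
carry_out:
  moves:
    - {"jaw":0.055,"dx":0,"dy":0,"dz":-0.015,"yaw":0}
    - {"jaw":0.055,"dx":0,"dy":0,"dz":-0.02,"yaw":0}
    - {"jaw":0.055,"dx":0,"dy":0,"dz":-0.025,"yaw":0}
    - {"jaw":0.055,"dx":0,"dy":0,"dz":-0.025,"yaw":0}
    - {"jaw":0.055,"dx":0,"dy":0,"dz":0,"yaw":0}
    - {"jaw":0.055,"dx":0,"dy":0,"dz":0,"yaw":0}

```text
t: 9.35
tool_pos: [0.5412, 0.1946, 0.1783]
orientation: [3.13, 0.273, -0.001]
force: [-0.3, 0.5, -1.3]
opening: 0.0549
gripper_force: 0.0
```

```bash
python3 - <<'E'
from h import *
# press point: paddle, 5 mm off the ramp side
P=np.array([.479,.0729])-.005*v;print(P);go([*P,.11])
E
```

```text
[0.47407532 0.07203539]
t 9.35 tcp [0.5412 0.1946 0.1783] y ang -1.397 tool z [-0. -0. -1.] delta [-0.0872  0.1091  0.0683]
```

Request:
carry_out:
  moves:
    - {"jaw":0.0,"dx":-0.01,"dy":0.013,"dz":0,"yaw":0}
    - {"jaw":0.0,"dx":-0.018,"dy":0.022,"dz":0,"yaw":0}
    - {"jaw":0.0,"dx":-0.018,"dy":0.022,"dz":0,"yaw":0}
    - {"jaw":0.0,"dx":-0.018,"dy":0.022,"dz":0.005,"yaw":0}
    - {"jaw":0.0,"dx":-0.015,"dy":0.02,"dz":0.015,"yaw":0}
    - {"jaw":0.0,"dx":-0.008,"dy":0.01,"dz":0.02,"yaw":0}
    - {"jaw":0.0,"dx":0,"dy":0,"dz":0.02,"yaw":0}
    - {"jaw":0.0,"dx":0,"dy":0,"dz":0,"yaw":0}

```text
t: 10.35
tool_pos: [0.472, 0.0714, 0.1161]
orientation: [-3.13, -0.272, 0.008]
force: [-0.6, -0.8, -0.1]
opening: 0.0006
gripper_force: 0.0
```

```bash
python3 - <<'E'
from h import *
go([.474,.072,.078])
b=read_camera("top");a=read_camera("scene")
p=cv2.resize(b[190:290,170:290],None,fx=3.3,fy=3.3);q=cv2.resize(a[190:290,205:325],None,fx=3.3,fy=3.3)
cv2.imwrite("pics/f1.png",np.hstack([p,q])[:,:,::-1])
print(blobs(b[190:290,170:290].copy(),(6,150,60),(17,255,255)))
E
```

```text
t 10.35 tcp [0.472  0.0714 0.1161] y ang -1.3977 tool z [-0.005 -0.    -1.   ] delta [ 0.0023 -0.0002  0.0381]
[]
```

View pics/f1.png

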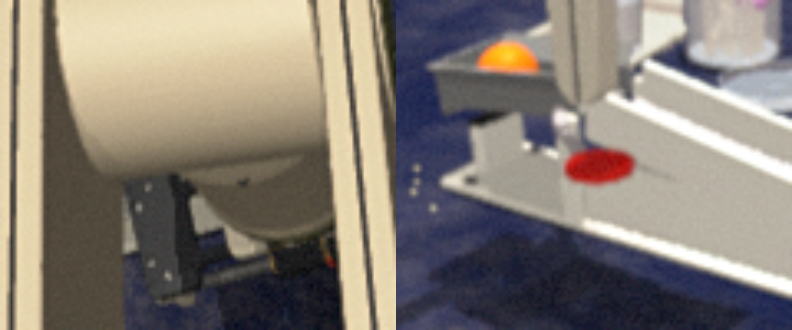

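The picture shows the orange ball lying in the tray (scene half: (508,57)), with the shut fingertips at (588,95) above the paddle at (600,167). Pressing now.

Request:
carry_out:
  moves:
    - {"jaw":0.0,"dx":0.001,"dy":0,"dz":0.015,"yaw":0}
    - {"jaw":0.0,"dx":0,"dy":0,"dz":0.015,"yaw":0}
    - {"jaw":0.0,"dx":0,"dy":0,"dz":0.008,"yaw":0}
    - {"jaw":0.0,"dx":0,"dy":0,"dz":0.006,"yaw":0}
    - {"jaw":0.0,"dx":0,"dy":0,"dz":0.006,"yaw":0}
    - {"jaw":0.0,"dx":0,"dy":0,"dz":0.006,"yaw":0}
    - {"jaw":0.0,"dx":0,"dy":0,"dz":0.005,"yaw":0}
    - {"jaw":0.0,"dx":0,"dy":0,"dz":0.003,"yaw":0}

```text
t: 11.45
tool_pos: [0.4757, 0.0727, 0.0544]
orientation: [-3.129, -0.272, -0.001]
force: [-1.2, 0.0, 2.5]
opening: 0.0004
gripper_force: 1.1
```

Request:
carry_out:
  moves:
    - {"jaw":0.0,"dx":0,"dy":0,"dz":0.003,"yaw":0}
    - {"jaw":0.0,"dx":0,"dy":0,"dz":0.002,"yaw":0}
    - {"jaw":0.0,"dx":0,"dy":0,"dz":0,"yaw":0}

```text
t: 11.82
tool_pos: [0.4757, 0.0728, 0.0502]
orientation: [-3.129, -0.273, -0.001]
force: [-2.8, 0.2, 7.3]
opening: 0.0007
gripper_force: 3.0
```

Request:
carry_out:
  moves:
    - {"jaw":0.0,"dx":0,"dy":0,"dz":0.001,"yaw":0}
    - {"jaw":0.0,"dx":0,"dy":0,"dz":0.001,"yaw":0}
    - {"jaw":0.0,"dx":0,"dy":0,"dz":0,"yaw":0}

```text
t: 12.2
tool_pos: [0.476, 0.0728, 0.0498]
orientation: [-3.129, -0.273, -0.001]
force: [-10.7, -0.3, 23.7]
opening: 0.0006
gripper_force: 10.3
```

The force is rising sharply, so the paddle is at its stop. Holding while the tray empties.

Request:
carry_out:
  moves:
    - {"jaw":0.0,"dx":0,"dy":0,"dz":-0.0005,"yaw":0}
    - {"jaw":0.0,"dx":0,"dy":0,"dz":0,"yaw":0}
    - {"jaw":0.0,"dx":0,"dy":0,"dz":0,"yaw":0}
    - {"jaw":0.0,"dx":0,"dy":0,"dz":0,"yaw":0}
    - {"jaw":0.0,"dx":0,"dy":0,"dz":0,"yaw":0}
    - {"jaw":0.0,"dx":0,"dy":0,"dz":0,"yaw":0}
    - {"jaw":0.0,"dx":0,"dy":0,"dz":0,"yaw":0}
    - {"jaw":0.0,"dx":0,"dy":0,"dz":0,"yaw":0}

```text
t: 13.2
tool_pos: [0.4759, 0.0728, 0.0499]
orientation: [-3.129, -0.273, -0.001]
force: [-8.6, 0.2, 19.3]
opening: 0.0005
gripper_force: 8.4
```

Request:
carry_out:
  moves:
    - {"jaw":0.0,"dx":0,"dy":0,"dz":0,"yaw":0}
    - {"jaw":0.0,"dx":0,"dy":0,"dz":0,"yaw":0}
    - {"jaw":0.0,"dx":0,"dy":0,"dz":0,"yaw":0}
    - {"jaw":0.0,"dx":0,"dy":0,"dz":0,"yaw":0}
    - {"jaw":0.0,"dx":0,"dy":0,"dz":0,"yaw":0}
    - {"jaw":0.0,"dx":0,"dy":0,"dz":0,"yaw":0}
    - {"jaw":0.0,"dx":0,"dy":0,"dz":0,"yaw":0}
    - {"jaw":0.0,"dx":0,"dy":0,"dz":0,"yaw":0}

```text
t: 14.2
tool_pos: [0.4759, 0.0728, 0.0499]
orientation: [-3.129, -0.273, -0.001]
force: [-8.0, -0.7, 19.5]
opening: 0.0007
gripper_force: 8.4
```

```bash
python3 - <<'E'
from h import *
a=read_camera("scene")
cv2.imwrite("pics/g1.png",cv2.resize(a[170:290,200:380],None,fx=4,fy=4)[:,:,::-1])
E
```

```text
(no output)
```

View pics/g1.png

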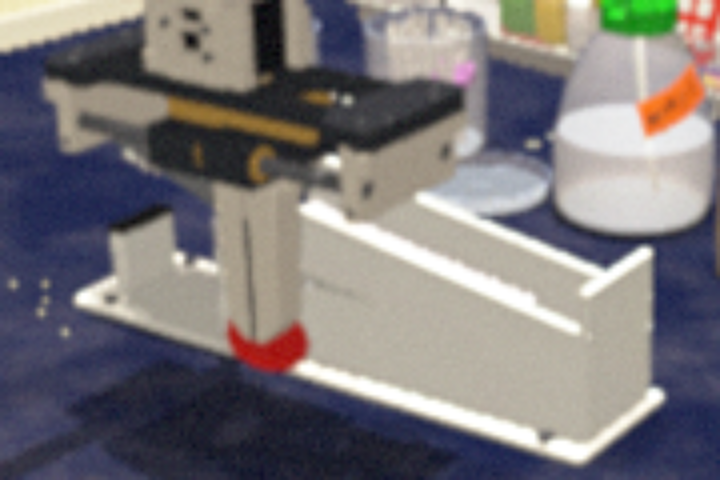

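The paddle is fully down (265,350) and the tray is tipped off its rest post. No balls are visible from this side. Letting go and backing away.

Request:
carry_out:
  moves:
    - {"jaw":0.0,"dx":0,"dy":0,"dz":-0.006,"yaw":0}
    - {"jaw":0.0,"dx":0,"dy":0,"dz":-0.008,"yaw":0}
    - {"jaw":0.0,"dx":0,"dy":0,"dz":-0.01,"yaw":0}
    - {"jaw":0.0,"dx":0,"dy":0,"dz":-0.015,"yaw":0}
    - {"jaw":0.0,"dx":0,"dy":0,"dz":-0.025,"yaw":0}
    - {"jaw":0.0,"dx":0,"dy":0,"dz":-0.03,"yaw":0}
    - {"jaw":0.0,"dx":0,"dy":0,"dz":-0.03,"yaw":0}
    - {"jaw":0.0,"dx":0,"dy":0.02,"dz":-0.02,"yaw":0}

```text
t: 15.25
tool_pos: [0.4794, 0.0534, 0.1947]
orientation: [-3.129, -0.275, -0.004]
force: [0.5, 0.5, 0.2]
opening: 0.0005
gripper_force: 0.0
```

Request:
carry_out:
  moves:
    - {"jaw":0.0,"dx":0,"dy":0.035,"dz":0,"yaw":0}
    - {"jaw":0.0,"dx":0,"dy":0.04,"dz":0,"yaw":0}
    - {"jaw":0.0,"dx":0,"dy":0.04,"dz":0,"yaw":0}
    - {"jaw":0.0,"dx":0,"dy":0.04,"dz":0,"yaw":0}
    - {"jaw":0.0,"dx":0,"dy":0.04,"dz":0,"yaw":0}
    - {"jaw":0.0,"dx":0,"dy":0.04,"dz":0,"yaw":0}
    - {"jaw":0.0,"dx":0,"dy":0.03,"dz":0,"yaw":0}
    - {"jaw":0.0,"dx":0,"dy":0,"dz":0,"yaw":0}

```text
t: 16.25
tool_pos: [0.5247, -0.21, 0.1926]
orientation: [3.13, 0.269, 0.0]
force: [0.1, 1.5, -0.0]
opening: 0.0004
gripper_force: 0.0
```

```bash
python3 - <<'E'
from h import *
b=read_camera("top");a=read_camera("scene")
p=cv2.resize(b[180:290,170:340],None,fx=4,fy=4,interpolation=cv2.INTER_CUBIC)
cv2.imwrite("pics/h1.png",p[:,:,::-1])
print(blobs(b[190:290,170:340].copy(),(6,150,60),(17,255,255)))
E
```

```text
[([145.4, 26.3], [138, 19, 17, 15, 191])]
```

View pics/h1.png

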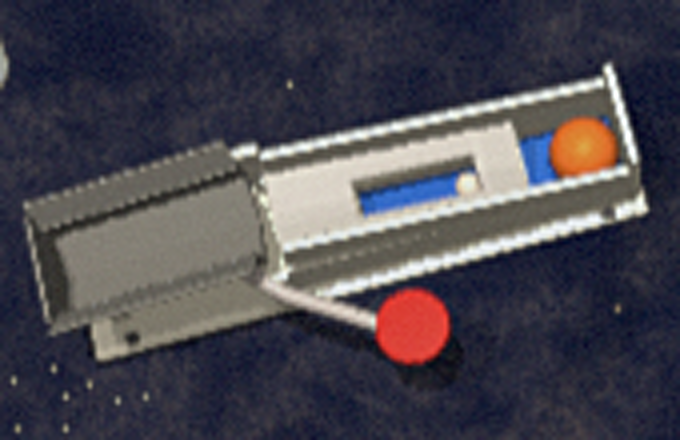

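The orange ball lies in the wide hole (584,148), the white ball sits down in the narrow slot (466,184), and the tray is back level. After a short settle I'll hand the job in.

Request:
carry_out:
  moves:
    - {"jaw":0.0,"dx":0,"dy":0,"dz":0,"yaw":0}
    - {"jaw":0.0,"dx":0,"dy":0,"dz":0,"yaw":0}
    - {"jaw":0.0,"dx":0,"dy":0,"dz":0,"yaw":0}
    - {"jaw":0.0,"dx":0,"dy":0,"dz":0,"yaw":0}
    - {"jaw":0.0,"dx":0,"dy":0,"dz":0,"yaw":0}
    - {"jaw":0.0,"dx":0,"dy":0,"dz":0,"yaw":0}
    - {"jaw":0.0,"dx":0,"dy":0,"dz":0,"yaw":0}
    - {"jaw":0.0,"dx":0,"dy":0,"dz":0,"yaw":0}

```text
t: 17.35
tool_pos: [0.5248, -0.2083, 0.1921]
orientation: [-3.13, -0.273, 0.0]
force: [0.1, -0.7, -0.5]
opening: 0.0007
gripper_force: 0.0
```

```bash
python3 -c "
from plant import *
print(close_job())"
```

```text
the job is handed in; nothing more can be done
None
```

I handed the job in at about 17 s; the last picture shows the orange ball in the wide hole, the white ball in the narrow slot and the tray back level, though the hand-in returned no verdict.

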